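# Screw the hopper into the spice grinder and line up its grip bar

## Robot

A 7-joint arm with a two-finger parallel gripper is mounted at the origin on the work surface. World frame = base frame: x ahead of the robot, y to its left, z up, the work surface at z = 0. Lengths are in m, angles in rad, forces in N, time in s.
With the tool pointing down it reaches from about 0.35 to 0.9 m from the base axis. Payload 8.1 kg.
Tool frame: the origin (TCP) lies at the very end of the fingers, on their centre line; the grasp point (between the pads) lies 19 mm behind it; z points along the fingers, y is the line along which they close (so a half turn about z gives the same grasp; the last joint's range is limited). The gripper opens to 92 mm and grips with 3 to 60 N. Pads are 19 mm wide; open, the fingers measure 130 mm over their backs; the gripper's body (75 mm by 190 mm) begins 47 mm behind the grasp point.
Start: joints at [-1.42, 0.434, 0.025, 1.573, -0.012, 1.134, -0.075], TCP at [0.157, 0.605, 0.227] pointing down, gripper open.
Joint ranges: [-2.62, 2.62], [-0.44, 2.09], [-1.27, 1.32], [0.08, 2.57], [-1.32, 4.46], [0.12, 2], [-2.74, 2.74]. Speed limits (rad/s): [2.22, 2.22, 3.01, 3.01, 3.14, 3.14, 3.14].

## Interface

Orientations are given as a rotation vector (axis times angle).
In Python, from cell import readout, cams, job gives the robot as it stands.
- The arm moves only by the tool drive_tool, never from a script. Its argument "commands" is a list of rows, each a list of 3 entries, a list of its own where there are three numbers: the turn, a rotation vector about the tool's x, y, z in rad, then the shift along the tool's x, y, z in cm, then the gripper's target within -1 to 1 (fully open at 1, half-way at 0, shut at -1). A call has 1 to 20 rows; each row is the pose to reach, as a shift and turn from the pose commanded when the call began, along the tool's axes at that moment; what a row does not reach only later rows make up. A row lasts 1/12 s, in which the tool goes at most 41.7 mm and 7.16 degrees, less where a joint would pass 70% of its speed; a pose out of reach is approached as far as the arm can. A call with a gripper value outside its range is refused whole. The fingers move at their own pace and stop on an object; "newtons" is the grip in N (left out, the last holds). Time passes only in rows, so rows that repeat a pose let the fingers close. It gives the time, the measured TCP pose, the force, the opening and the grip force at its end, in the units of the state.
- readout.observe(): the state, without advancing time (a new reading comes with each control period).
- cams.get_image(name): name is "scene" or "top" or "wrist"; returns the picture (384x512x3 uint8, blue, green, red); there is no depth.
- cams.camera_info(name): a dict with "camera_matrix" (3x3 intrinsics, pixels), "k1" (the pictures are not rectified: a ray, as slopes to the right and down, at radius r is drawn at 1 + k1 r^2 times it, then the intrinsics apply), "R" (3x3) and "t" (3): a world point X has camera coordinates R X + t. Camera axes: x right, y down, z forward; pixel columns grow to the right and rows downward; lengths in m; the calibration is good to about 2 mm. A picture is of the moment at which its call begins: read the wrist's pose just before it. camera_info takes no time and is no camera call; for the wrist camera it gives the pose at the moment of the call.
- job.sign_off(): hands the job in; it is judged then, once.
The state is a dict: "clock": time; "joints": joint angles; "dq": joint speeds; "joint_efforts": joint torques, N m; "position": TCP position; "ee_rot": TCP orientation; "force": force on the tool from outside, world axes, zero at the start; "ft_torque": the same for the moment, N m; "width": opening from 0.0 (shut) to 1.0 (fully open); "gripper_force": force on a finger pad.
Only numpy, scipy, OpenCV 4.12 (cv2) and the standard library are available. Lean on these libraries where they do the work, as an engineer would, in place of code of your own. Each camera call takes 0.05 s, during which the arm holds its last target. There are 200 camera calls.

## Task

Fit the loose hopper upright into the grinder's brass collar: feel gently for where its two lugs drop into the collar's notches and let it go fully home. Then screw it clockwise (seen from above) until its white grip bar lines up with the two white marks on the grinder, and stop there: the thread goes on, and well past the marks the burrs would grind on each other. Let go, never force it, and leave the jug, jar and mill where they are.

Things in the scene. Friction and masses are not known exactly. Their poses are not given: they have to be found in the camera images.
- grinder: Fixed red spice grinder, base 190 x 150 mm; origin at the middle of its underside on the collar's axis, z up, front spout to -x. Red body to 130 mm, round black deck 132 mm across, top at 142 mm; a brass collar stands on it. With the hopper home and its bar on the marks, the hopper's origin is 145 mm above this origin.
- front_mark (a point): Middle of the front white mark on the grinder's deck, 56 mm from the axis along the grinder's -x, 143 mm up. Its twin lies behind the collar, 56 mm along +x. Each mark is 16 mm long, 6 mm wide and lies along the grinder's x axis. The axes here are the grinder's.
- collar_centre (a point): Fixed point on the collar's axis, 166 mm above the grinder's origin; axes do not turn with the collar. Collar: brass ring 84 mm across, bore 60 mm, with two notches facing each other, 16 mm wide, open at the top. Turned clockwise from above it sinks 12 mm a turn against about 0.25 N m of friction and stays where left; its top is at this height minus 1.9 mm per rad screwed in.
- thread (a point): Same point as collar_centre. The notches' angle is not given: look or feel. At the start the line through the notches is 0.45 to 1.35 rad (26 to 77 degrees) anticlockwise of the marks and the collar's top 0.1 to 1.8 mm below this point. The collar can turn back to 1.4 rad anticlockwise of the marks, and on to 0.55 rad clockwise past them; there is no stop at the marks.
- hopper: Loose amber hopper, 113 mm high, 0.2 to 0.4 kg, upright on the board; origin at the centre of its underside, z up. Below: round pilot 56 mm across, 18 mm long, lower 5 mm tapered to 47 mm. At 18 mm a flange 82 mm across that rests on the collar's top when home (origin 18 mm below the collar's top). Body 80, lid 86 mm across, lid top at 83 mm. Same after half a turn; either way round counts.
- lug (a point): Tip of the lug on the hopper's +x side: 37 mm from its axis, 13 mm above its origin; a twin on the -x side. Lugs are 10 mm wide (along y), undersides 8 mm and tops 18 mm above the origin. Resting on the collar's rim, out of the notches, they hold the origin 8 mm below the collar's top. Play in the notches 3 mm either side; the pilot has 2 mm all round in the bore.
- grip (a point): Centre of the white grip bar on the hopper's lid, on its axis, 98 mm above its origin: 60 mm long along the hopper's x, 16 mm wide along y, from 83 to 113 mm above the origin. The bar lies in line with the lugs.
- bar_end (a point): The +x end of the hopper's grip bar, 30 mm out along the hopper's x axis and 98 mm above its origin.
- board: Fixed wooden board 170 x 190 x 12 mm on which the hopper starts; origin at the centre of its underside.
- jug: Brown vacuum jug, 116 mm across, 205 mm high, black handle on its +x side reaching 99 mm from the axis; origin at the centre of its underside. Leave alone.
- jar: Small glass spice jar with red cap, 52 mm across, 75 mm high; origin at the centre of its underside. Leave alone.
- mill: Dark wooden pepper mill, 54 mm across, 140 mm high; origin at the centre of its underside. Leave alone.
Things that resemble listed ones, but are neither listed nor needed, are in the scene too. Leave any turquoise look-alike of the hopper alone.

How it is judged:
On the way:
1. the hopper is home in the collar, lugs down in the notches, its bar still at least 15 degrees out of line with the marks (horizontal distance between hopper and grinder below 0.004 m and z of hopper in the frame of grinder below 0.1495 m and angle between the x axis of hopper and the x axis of grinder, either way round above 0.25 rad and angle between hopper's own z axis and vertical below 0.08 rad), for 0.2 s.
At the end, for the whole second after the job is handed in: Hopper home and upright in the collar (origin under 147.5 mm above the grinder's, within 4 mm of its axis, tilt under 0.05 rad), grip bar within 0.1 rad of the line of the marks, either way round, at rest, let go; jug, jar and mill within 30 mm of their starts (horizontal distance between hopper and grinder below 0.004 m and z of hopper in the frame of grinder below 0.1475 m and angle between the x axis of hopper and the x axis of grinder, either way round below 0.1 rad and angle between hopper's own z axis and vertical below 0.05 rad and linear speed of hopper below 0.02 m/s and angular speed of hopper below 0.1 rad/s and contact force between the fingers and hopper below 0.1 N and distance of each of jug, jar, mill from where it was at the start of the episode below 0.03 m); the robot touches nothing.
It fails at once if the hopper is forced against the grinder with more than 35 N (contact force between hopper and grinder above 35 N).
It fails at once if the robot pushes the grinder itself with more than 25 N (contact force between any of the fingers, the arm and grinder above 25 N).
It fails at once if the home hopper is screwed more than 20 degrees clockwise past the marks (horizontal distance between hopper and grinder below 0.004 m and z of hopper in the frame of grinder below 0.1495 m and ((x of bar_end in the frame of grinder above 0.015 m and y of bar_end in the frame of grinder below -0.0103 m) or (x of bar_end in the frame of grinder below -0.015 m and y of bar_end in the frame of grinder above 0.0103 m))).
It fails at once if the jug, jar or mill is pushed over or more than 30 mm away (distance of any of jug, jar, mill from where it was at the start of the episode above 0.03 m).
It also fails if it takes over 54 s, if anything falls off the work surface, if the arm or the gripper's body presses on something with over 40 N, if the wrist force passes 120 N, or if a joint passes its speed limit or range.

## Working session

There is one attempt and no reset: what is moved stays moved. The work goes in short steps, Python scripts to look and compute and a tool call to move; the robot and the scene stay as the last step left them, time stands still between calls to the robot, and variables do not carry over. Pictures are saved under pics/ and viewed, at most 10 in all, crops included, and the job is handed in when it is done.

Besides the shell and the picture viewer there is one more tool, called after "Call:" by a JSON object that holds its "api" and its "payload". drive_tool: Moves the arm, as the interface text tells. Its arguments: {"type":"object","properties":{"commands":{"type":"array"},"newtons":{"type":"number"}},"required":["commands"]}

```bash
mkdir -p pics; ls; cat > h.py <<'E'
import numpy as np,cv2
from cell import readout,cams,job
from scipy.spatial.transform import Rotation as Ro
def ray(ci,u,v):
    K=np.array(ci["camera_matrix"]);d=np.array([ci["k1"],0,0,0,0],float)
    p=cv2.undistortPoints(np.array([[[u,v]]],float),K,d)[0,0]
    R=np.array(ci["R"]);t=np.array(ci["t"])
    return -R.T@t, R.T@np.array([p[0],p[1],1.])
def onz(ci,u,v,z):
    o,r=ray(ci,u,v);return o+r*(z-o[2])/r[2]
def proj(ci,X):
    K=np.array(ci["camera_matrix"]);c=np.array(ci["R"])@np.array(X)+np.array(ci["t"])
    p=c[:2]/c[2];p=p*(1+ci["k1"]*(p@p));return K[:2,:2]@p+K[:2,2]
E
python3 - <<'E'
from h import *
print(readout.observe())
a=[]
for n in("scene","top"):
    im=cams.get_image(n);cv2.imwrite(f"pics/{n}0.png",im)
    ci=cams.camera_info(n);R=np.array(ci["R"]);print(n,-R.T@np.array(ci["t"]),R[2],ci["k1"],ci["camera_matrix"])
E
```

```text
pics
{'clock': 0.0, 'joints': array([-1.41956378,  0.4352104 ,  0.02496961,  1.57411953, -0.01158595,
        1.13398852, -0.07508914]), 'dq': array([ 8.12062695e-05,  1.86009712e-04, -1.40836216e-03,  7.52110205e-04,
        1.21091314e-03,  6.86155514e-05, -7.28557599e-04]), 'joint_efforts': array([ 5.10482664e-05, -6.67855310e+01,  9.85089093e-01, -3.14452636e+01,
       -6.04580040e-02,  4.28657373e-02,  1.82952131e-04]), 'position': array([0.15687547, 0.6044537 , 0.22594408]), 'ee_rot': array([-3.97721914e-01, -3.11626808e+00,  2.48242713e-03]), 'force': array([0.01607602, 0.2450493 , 0.09086223]), 'ft_torque': array([-0.00422977,  0.00188406, -0.01684151]), 'gripper_force': 0.0, 'width': 1.000495732097126}
scene [ 0.87772136 -0.468987    0.859958  ] [-0.34690735  0.46850304 -0.81250243] -0.07179657428412184 [[363.81084179   0.         257.76619219]
 [  0.         363.81084179 198.16530446]
 [  0.           0.           1.        ]]
top [ 0.29801363 -0.06452692  1.35645798] [ 0.19573951  0.02349464 -0.98037444] -0.09194835642524198 [[462.13916326   0.         251.41121386]
 [  0.         462.13916326 197.39578518]
 [  0.           0.           1.        ]]
```

View pics/scene0.png

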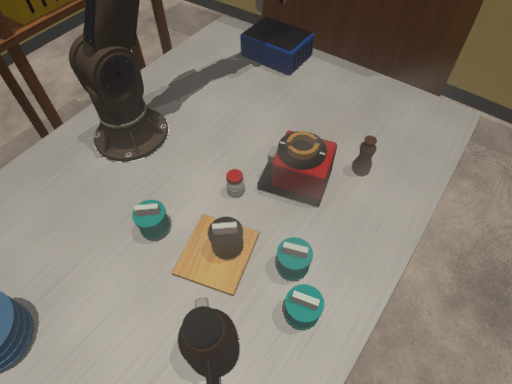

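View pics/top0.png

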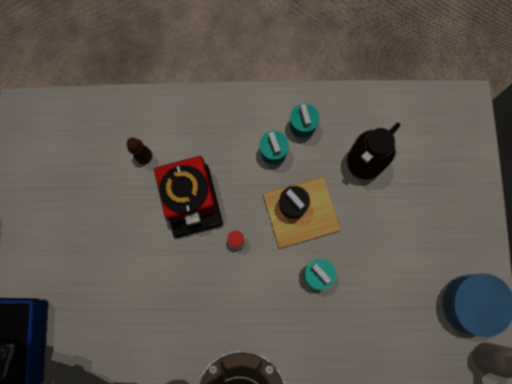

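Candidates for the hopper (top view):
- The dark-lidded one on the board at (293,201).
- Turquoise look-alikes at (305,119), (273,147) and (320,274).

I choose the one on the board. The grinder is at (183,187), with its spout toward (193,220). I'll check the choice in a close crop and measure from it.

```bash
python3 - <<'E'
from h import *
im=cv2.imread("pics/top0.png");ci=cams.camera_info("top")
A=cv2.resize(im[150:245,145:240],None,fx=4,fy=4,interpolation=cv2.INTER_CUBIC)
B=cv2.resize(im[155:250,250:345],None,fx=4,fy=4,interpolation=cv2.INTER_CUBIC)
cv2.imwrite("pics/crop.png",np.hstack([A,B]))
hsv=cv2.cvtColor(im,cv2.COLOR_BGR2HSV)
w=((hsv[...,1]<60)&(hsv[...,2]>110)).astype(np.uint8)
for nm,(x0,y0,x1,y1),z in(("grinder",(150,155,225,240),.143),("hopper",(275,180,312,222),.125)):
    m=np.zeros_like(w);m[y0:y1,x0:x1]=w[y0:y1,x0:x1]
    n,l,s,c=cv2.connectedComponentsWithStats(m)
    for i in range(1,n):
        if 6<s[i,4]<400:
            ys,xs=np.nonzero(l==i);cn=cv2.minAreaRect(np.c_[xs,ys].astype(np.float32))
            print(nm,c[i].round(1),s[i],cn,onz(ci,*c[i],z).round(4))
E
```

```text
grinder [170.6 157.7] [155 155  40  10 204] ((174.5, 159.5), (9.0, 39.0), 90.0) [0.6535 0.1862 0.143 ]
grinder [215.  156.9] [203 155  22   6  96] ((213.5, 157.5), (5.0, 21.0), 90.0) [0.6543 0.0636 0.143 ]
grinder [217.7 167.2] [210 165  15   6  71] ((217.0, 167.5), (5.0, 14.0), 90.0) [0.625 0.056 0.143]
grinder [178. 169.] [177 167   3   5   9] ((178.0, 169.0), (4.427187919616699, 1.2649108171463013), 71.56504821777344) [0.6212 0.1647 0.143 ]
grinder [151.1 175.8] [150 172   4   8  25] ((151.5, 175.5), (7.0, 3.0), 90.0) [0.603  0.2383 0.143 ]
grinder [220.6 175.2] [215 172  10   8  56] ((219.5, 175.5), (7.0, 9.0), 90.0) [0.6023 0.0478 0.143 ]
grinder [151.8 182.7] [150 181   5   4  18] ((152.0, 182.5), (3.0, 4.0), 90.0) [0.5837 0.2355 0.143 ]
grinder [221.5 182.6] [219 181   6   4  17] ((221.5, 182.5), (3.0, 5.0), 90.0) [0.5818 0.0451 0.143 ]
grinder [152.5 191.3] [150 190   7   3  13] ((153.0, 191.0), (6.0, 2.0), 0.0) [0.5597 0.2327 0.143 ]
grinder [223.1 191.7] [222 190   3   4   9] ((223.0, 191.5), (3.0, 2.0), 90.0) [0.5567 0.0406 0.143 ]
grinder [153.5 196.5] [150 196   8   2  1
[... 184 characters left out ...]
 [187 206   2   4   7] ((187.5, 207.5), (3.0, 1.0), 90.0) [0.5137 0.1362 0.143 ]
grinder [192.4 218.6] [186 214  13   9  77] ((192.2123260498047, 218.73287963867188), (6.9054274559021, 12.055237770080566), 69.44395446777344) [0.484  0.1223 0.143 ]
grinder [211.1 238.1] [196 237  29   3  76] ((210.0, 238.0), (2.0, 28.0), 90.0) [0.4316 0.0716 0.143 ]
grinder [191.1 238.7] [187 238   8   2  10] ((190.5, 238.5), (1.0, 7.0), 90.0) [0.4304 0.1247 0.143 ]
hopper [286.1 181.2] [275 180  26   4  76] ((287.5, 181.5), (25.0, 3.0), 0.0) [ 0.5882 -0.1301  0.125 ]
hopper [295.  198.5] [287 190  17  18 107] ((295.0000305175781, 198.5), (20.50609588623047, 4.949747085571289), 45.0) [ 0.5397 -0.1533  0.125 ]
```

View pics/crop.png

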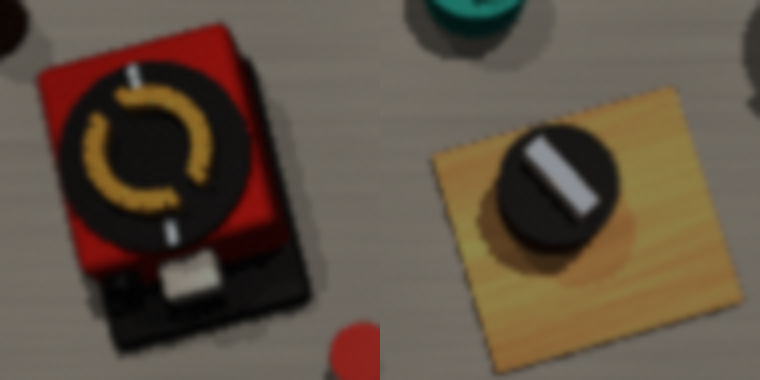

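The crop confirms the hopper: dark amber, white bar, on the board, bar centre at (295,198). On the grinder, the marks are at (178,169) and (187,208), and the notches at about (172,177) and (192,199).

```bash
cat >> h.py <<'E'
def tool(z_yaw): # tool down, tool x at yaw
    c,s=np.cos(z_yaw),np.sin(z_yaw);return np.array([[c,s,0],[s,-c,0],[0,0,-1.]])
def move(p,yaw):
    s=readout.observe();R=Ro.from_rotvec(s["ee_rot"]).as_matrix()
    print("clock",s["clock"],"turn",Ro.from_matrix(R.T@tool(yaw)).as_rotvec().round(3),"shift_cm",(R.T@(np.array(p)-s["position"])*100).round(2))
E
python3 - <<'E'
from h import *
im=cv2.imread("pics/top0.png");ci=cams.camera_info("top")
hsv=cv2.cvtColor(im,cv2.COLOR_BGR2HSV)
b=np.array([onz(ci,178,169,.143),onz(ci,187.4,207.7,.143)]);c=b.mean(0);d=b[0]-b[1];gy=np.arctan2(d[1],d[0]);print("grinder",c,gy)
br=(hsv[...,0]>8)&(hsv[...,0]<32)&(hsv[...,1]>120)&(hsv[...,2]>70);br[:160]=0;br[215:]=0;br[:,225:]=0;br[:,155:]&=True
ys,xs=np.nonzero(br);P=np.array([onz(ci,x,y,.165) for x,y in zip(xs,ys)])[:,:2];Q=P-c[:2]
Q=Q[np.hypot(*Q.T)<.05]; print(len(Q),Q.mean(0),np.hypot(*Q.T).min(),np.hypot(*Q.T).max())
e,_=cv2.minEnclosingCircle((Q*1000).astype(np.float32));print("enc",e)
h,ed=np.histogram(np.degrees(np.arctan2(Q[:,1],Q[:,0])-gy)%180,bins=36,range=(0,180));print(h)
# notch refinement
a=np.arctan2(Q[:,1],Q[:,0])
# bar
w=((hsv[...,1]<60)&(hsv[...,2]>110));m=np.zeros_like(w);m[188:210,285:306]=w[188:210,285:306]
ys,xs=np.nonzero(m);P=np.array([onz(ci,x,y,.125) for x,y in zip(xs,ys)])[:,:2];mu=P.mean(0)
u,s,v=np.linalg.svd(P-mu);print("bar",mu,np.arctan2(v[0,1],v[0,0])%np.pi,s/np.sqrt(len(P))*np.sqrt(12))
print("jug",onz(ci,380,142,.205),onz(ci,397,127,.15),"jar",onz(ci,235,239,.075))
move([mu[0],mu[1],.27],np.arctan2(v[0,1],v[0,0])%np.pi)
E
```

```text
grinder [0.56749213 0.15049616 0.143     ] 0.2578897781498651
373 [-0.00028212 -0.00040156] 0.028588501719295018 0.04474358798579965
enc (0.15281540155410767, 0.4966147541999817)
[11 13 14  4  0  0  0  0  9 12 14 11 13 13 10 11 13 12 12 13 11 13 11 12
 10 12 12 13 12 12 11 11 11 14 11 12]
bar [ 0.53974897 -0.15332586] 0.7057461165978403 [0.0568708  0.01384675]
jug [ 0.67204463 -0.37302392  0.205     ] [ 0.73295191 -0.43791079  0.15      ] jar [0.43622113 0.01240501 0.075     ]
clock 0.1 turn [-1.000e-03  2.000e-03  2.182e+00] shift_cm [-56.09 -63.75  -4.3 ]
```

Call:
{"api": "drive_tool", "payload": {"commands": [[[0, 0, 2.18], [-56.1, -63.7, -4.3], 1], [[0, 0, 2.18], [-56.1, -63.7, -4.3], 1], [[0, 0, 2.18], [-56.1, -63.7, -4.3], 1], [[0, 0, 2.18], [-56.1, -63.7, -4.3], 1], [[0, 0, 2.18], [-56.1, -63.7, -4.3], 1], [[0, 0, 2.18], [-56.1, -63.7, -4.3], 1], [[0, 0, 2.18], [-56.1, -63.7, -4.3], 1], [[0, 0, 2.18], [-56.1, -63.7, -4.3], 1], [[0, 0, 2.18], [-56.1, -63.7, -4.3], 1], [[0, 0, 2.18], [-56.1, -63.7, -4.3], 1], [[0, 0, 2.18], [-56.1, -63.7, -4.3], 1], [[0, 0, 2.18], [-56.1, -63.7, -4.3], 1], [[0, 0, 2.18], [-56.1, -63.7, -4.3], 1], [[0, 0, 2.18], [-56.1, -63.7, -4.3], 1], [[0, 0, 2.18], [-56.1, -63.7, -4.3], 1], [[0, 0, 2.18], [-56.1, -63.7, -4.3], 1], [[0, 0, 2.18], [-56.1, -63.7, -4.3], 1], [[0, 0, 2.18], [-56.1, -63.7, -4.3], 1], [[0, 0, 2.18], [-56.1, -63.7, -4.3], 1], [[0, 0, 2.18], [-56.1, -63.7, -4.3], 1]]}}

```text
clock: 1.77
position: [0.533, -0.1393, 0.2687]
ee_rot: [-2.946, -1.089, 0.0]
force: [1.0, 0.2, 0.7]
width: 0.999
gripper_force: 0.0
```

```bash
python3 - <<'E'
from h import *
move([.5397,-.1533,.27],.706);print(readout.observe()["joints"])
E
```

```text
clock 1.7667 turn [-0.    -0.     0.002] shift_cm [-0.4   1.5  -0.13]
[-0.43989719  0.33518078  0.80900688  1.73939846 -0.26068122  1.17884286
 -0.42035484]
```

Call:
{"api": "drive_tool", "payload": {"commands": [[[0, 0, 0], [0, 0, 0], 1], [[0, 0, 0], [0, 0, 0], 1], [[0, 0, 0], [0, 0, 0], 1]]}}

```text
clock: 2.02
position: [0.5321, -0.1376, 0.2683]
ee_rot: [-2.947, -1.087, 0.002]
force: [0.0, -0.3, 0.1]
width: 0.998
gripper_force: 0.0
```

```bash
python3 - <<'E'
from h import *
ci=cams.camera_info("wrist");im=cams.get_image("wrist");cv2.imwrite("pics/w1.png",im)
move([.5397,-.1533,.27],.706)
hsv=cv2.cvtColor(im,cv2.COLOR_BGR2HSV)
w=((hsv[...,1]<60)&(hsv[...,2]>110)).astype(np.uint8)
n,l,s,c=cv2.connectedComponentsWithStats(w)
for i in range(1,n):
    if s[i,4]>300:
        ys,xs=np.nonzero(l==i);r=cv2.minAreaRect(np.c_[xs,ys].astype(np.float32))
        box=np.array([onz(ci,*p,.125)[:2] for p in cv2.boxPoints(r)])
        print(c[i],s[i],box.mean(0),box.round(4).tolist())
E
```

```text
clock 2.0667 turn [-0.001  0.     0.003] shift_cm [-0.52  1.77 -0.16]
[252.42429327 122.00544898] [    0     0   512   278 67352] [ 0.54884902 -0.11808082] [[0.5075, 0.1582], [0.8153, -0.2038], [0.6357, -0.446], [0.2369, 0.0192]]
[347.92514124  18.34039548] [333   0  32  41 708] [ 0.69512551 -0.1023252 ] [[0.6751, -0.1009], [0.7098, -0.0893], [0.7153, -0.1036], [0.6804, -0.1155]]
[473.06596702  18.18890555] [457   0  35  41 667] [ 0.77681075 -0.18753144] [[0.7539, -0.1849], [0.7945, -0.1753], [0.8, -0.19], [0.7589, -0.1998]]
[277.66375 178.4325 ] [271 151  15  57 800] [ 0.54333772 -0.15378293] [[0.5605, -0.1295], [0.5693, -0.1398], [0.5264, -0.1784], [0.5171, -0.1675]]
[260.92473306 322.68632942] [ 140  305  236   39 5713] [ 0.39251956 -0.25524856] [[0.3253, -0.1323], [0.5038, -0.3407], [0.4652, -0.3845], [0.2758, -0.1635]]
```

View pics/w1.png

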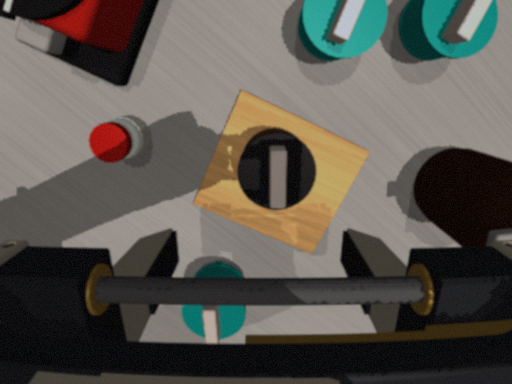

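The wrist view shows the hopper lid at about (277,169) with its bar at (278,178), lying along the tool's x. I'll refine the centre from the lid outline at its own height.

```bash
python3 - <<'E'
from h import *
for f,n,box in(("w1","wrist",(225,115,330,225)),("top0","top",(272,178,315,225))):
    im=cv2.imread(f"pics/{f}.png");ci=cams.camera_info(n);x0,y0,x1,y1=box
    hsv=cv2.cvtColor(im,cv2.COLOR_BGR2HSV)[y0:y1,x0:x1]
    m=((hsv[...,2]<60)|(hsv[...,1]<60)).astype(np.uint8)
    cs,_=cv2.findContours(m,cv2.RETR_EXTERNAL,cv2.CHAIN_APPROX_NONE);c=max(cs,key=cv2.contourArea)[:,0]+[x0,y0]
    e=cv2.fitEllipse(c.astype(np.float32));print(n,e)
    W=np.array([onz(ci,*p,.095)[:2] for p in c]);(cx,cy),r=cv2.minEnclosingCircle((W*1000).astype(np.float32));print(cx,cy,r,onz(ci,*e[0],.095))
    g=im[y0:y1,x0:x1]; 
    if n=="wrist": print(hsv[25:105:4,53].tolist())
E
```

```text
wrist ((275.700439453125, 169.091064453125), (74.8907241821289, 78.69129943847656), 167.0405731201172)
544.1114501953125 -149.67495727539062 44.78474807739258 [ 0.54547199 -0.14976002  0.095     ]
[[36, 85, 15], [150, 35, 22], [8, 33, 84], [13, 37, 125], [9, 38, 129], [13, 36, 127], [13, 38, 129], [12, 36, 129], [11, 34, 129], [11, 38, 126], [11, 38, 128], [13, 38, 128], [12, 40, 129], [9, 37, 130], [11, 38, 127], [12, 36, 127], [12, 37, 125], [10, 33, 93], [16, 138, 168], [17, 136, 186]]
top ((293.4101867675781, 202.66464233398438), (28.620948791503906, 34.098880767822266), 13.13032054901123)
531.8858032226562 -149.62908935546875 49.74245071411133 [ 0.53386927 -0.15075347  0.095     ]
```

Call:
{"api": "drive_tool", "payload": {"commands": [[[0, 0, -0.006], [-0.3, 1.85, 0], 1], [[0, 0, -0.006], [-0.3, 1.85, 3], 1], [[0, 0, -0.006], [-0.3, 1.85, 6], 1], [[0, 0, -0.006], [-0.3, 1.85, 9], 1], [[0, 0, -0.006], [-0.3, 1.85, 12], 1], [[0, 0, -0.006], [-0.3, 1.85, 14], 1], [[0, 0, -0.006], [-0.3, 1.85, 15.5], 1], [[0, 0, -0.006], [-0.3, 1.85, 16.4], 1], [[0, 0, -0.006], [-0.3, 1.85, 16.9], 1], [[0, 0, -0.006], [-0.3, 1.85, 16.9], 1], [[0, 0, -0.006], [-0.3, 1.85, 16.9], 1]]}}

```text
clock: 2.98
position: [0.5427, -0.1532, 0.1006]
ee_rot: [2.943, 1.099, 0.001]
force: [-0.1, -0.8, -0.0]
width: 0.998
gripper_force: 0.0
```

```bash
python3 - <<'E'
from h import *
move([.542,-.1525,.099],.715);print(readout.observe()["force"])
E
```

```text
clock 2.9833 turn [ 0.    -0.001 -0.   ] shift_cm [-0.01 -0.1   0.16]
[-0.12281872 -0.80084078 -0.04847905]
```

Call:
{"api": "drive_tool", "payload": {"commands": [[[0, 0, 0], [0, 0, 0], -1], [[0, 0, 0], [0, 0, 0], -1], [[0, 0, 0], [0, 0, 0], -1], [[0, 0, 0], [0, 0, 0], -1], [[0, 0, 0], [0, 0, 0], -1], [[0, 0, 0], [0, 0, 0], -1], [[0, 0, 0], [0, 0, 0], -1], [[0, 0, 0], [0, 0, 0], -1], [[0, 0, 0], [0, 0, 0], -1], [[0, 0, 0], [0, 0, 0], -1]], "newtons": 45}}

```text
clock: 3.82
position: [0.5422, -0.1537, 0.0998]
ee_rot: [-2.944, -1.097, 0.0]
force: [0.5, 0.3, 0.3]
width: 0.325
gripper_force: 0.0
```

Call:
{"api": "drive_tool", "payload": {"commands": [[[0, 0, 0], [0, 0, 0], -1], [[0, 0, 0], [0, 0, 0], -1], [[0, 0, 0], [0, 0, 0], -1], [[0, 0, 0], [0, 0, 0], -1], [[0, 0, 0], [0, 0, 0], -1], [[0, 0, 0], [0, 0, 0], -1]]}}

```text
clock: 4.32
position: [0.5422, -0.1537, 0.0998]
ee_rot: [-2.944, -1.097, 0.0]
force: [-0.0, 0.4, -0.8]
width: 0.173
gripper_force: 45.0
```

Call:
{"api": "drive_tool", "payload": {"commands": [[[0, 0, 0], [0, 0, -1], -1], [[0, 0, 0], [0, 0, -3], -1], [[0, 0, 0], [0, 0, -7], -1], [[0, 0, 0], [0, 0, -11], -1], [[0, 0, 0], [0, 0, -15], -1], [[0, 0, 0], [0, 0, -19], -1], [[0, 0, 0], [0, 0, -19], -1], [[0, 0, 0], [0, 0, -19], -1]]}}

```text
clock: 4.98
position: [0.5432, -0.1544, 0.2925]
ee_rot: [2.942, 1.097, 0.007]
force: [-0.3, -0.0, -3.4]
width: 0.17
gripper_force: 45.0
```

```bash
python3 - <<'E'
from h import *
s=readout.observe();R=Ro.from_rotvec(s["ee_rot"]).as_matrix();ci=cams.camera_info("wrist");im=cams.get_image("wrist");cv2.imwrite("pics/w2.png",im)
print(s["force"],s["width"])
for dz in(.0,-.025):
  for dx in(-.043,-.03,0,.03,.043): print(dz,dx,proj(ci,s["position"]+R@[dx,0,0.005+dz]).round(0))
move([.5677,.1509,.29],.763)
E
```

```text
[-0.29421574 -0.00534087 -3.42681663] 0.16954733143542616
0.0 -0.043 [257. 304.]
0.0 -0.03 [257. 287.]
0.0 0 [257. 242.]
0.0 0.03 [257. 193.]
0.0 0.043 [257. 169.]
-0.025 -0.043 [257. 333.]
-0.025 -0.03 [257. 314.]
-0.025 0 [257. 265.]
-0.025 0.03 [257. 209.]
-0.025 0.043 [257. 183.]
clock 5.0333 turn [ 0.    -0.001 -0.049] shift_cm [ 21.87 -21.35   0.06]
```

View pics/w2.png

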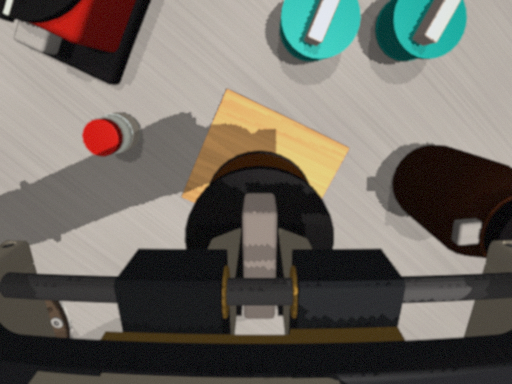

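The hopper hangs straight. The lid's front edge is at row 167 (169 expected) and the bar's front top edge at about 212, so it's centred to about 1 mm. Before moving over the collar, I'll cross-check its position in the scene view.

```bash
python3 - <<'E'
from h import *
im=cv2.imread("pics/scene0.png");ci=cams.camera_info("scene");hsv=cv2.cvtColor(im,cv2.COLOR_BGR2HSV)
print([proj(ci,(.5677,.1509,.165)).round(1)])
m=np.zeros(im.shape[:2],bool);m[125:165,275:330]=1
b=m&(hsv[...,0]>8)&(hsv[...,0]<32)&(hsv[...,1]>110)&(hsv[...,2]>90)
ys,xs=np.nonzero(b);W=np.array([onz(ci,x,y,.165)[:2] for x,y in zip(xs,ys)])*1000
print(len(W),xs.min(),xs.max(),ys.min(),ys.max())
(c,r)=cv2.minEnclosingCircle(W.astype(np.float32));print(c,r)
w=m.copy();w[:]=0;w[130:180,270:335]=1;w&=(hsv[...,1]<70)&(hsv[...,2]>120)
n,l,s,c=cv2.connectedComponentsWithStats(w.astype(np.uint8))
for i in range(1,n): print(s[i],onz(ci,*c[i],.143).round(4))
E
```

```text
[array([301.8, 140.9])]
237 286 318 132 154
(570.7236938476562, 147.61402893066406) 43.01332473754883
[270 130  65  27 516] [0.538  0.1741 0.143 ]
[320 152   5   3   9] [0.6254 0.1634 0.143 ]
[329 158   6  22  71] [0.6795 0.1222 0.143 ]
```

Call:
{"api": "drive_tool", "payload": {"commands": [[[0, 0, -0.05], [3, -3, 0], -1], [[0, 0, -0.05], [6, -6, 0], -1], [[0, 0, -0.05], [9, -9, 0], -1], [[0, 0, -0.05], [12, -12, 0], -1], [[0, 0, -0.05], [15, -15, 0], -1], [[0, 0, -0.05], [18, -18, 0], -1], [[0, 0, -0.05], [20.5, -20, 0], -1], [[0, 0, -0.05], [21.9, -21.3, 0], -1], [[0, 0, -0.05], [21.9, -21.3, 0], -1], [[0, 0, -0.05], [21.9, -21.3, 0], -1], [[0, 0, -0.05], [21.9, -21.3, 0], -1]]}}

```text
clock: 5.95
position: [0.5676, 0.1494, 0.2886]
ee_rot: [2.915, 1.169, -0.004]
force: [0.4, -0.0, -2.8]
width: 0.17
gripper_force: 45.0
```

```bash
python3 - <<'E'
from h import *
move([.5687,.1497,.252],.763)
E
```

```text
clock 5.95 turn [-0.     0.003 -0.   ] shift_cm [0.11 0.05 3.66]
```

Call:
{"api": "drive_tool", "payload": {"commands": [[[0, 0, 0], [0.1, 0.05, 1], -1], [[0, 0, 0], [0.1, 0.05, 2], -1], [[0, 0, 0], [0.1, 0.05, 2.8], -1], [[0, 0, 0], [0.1, 0.05, 3.1], -1], [[0, 0, 0], [0.1, 0.05, 3.4], -1], [[0, 0, 0], [0.1, 0.05, 3.6], -1], [[0, 0, 0], [0.1, 0.05, 3.6], -1], [[0, 0, 0], [0.1, 0.05, 3.6], -1]]}}

```text
clock: 6.62
position: [0.5696, 0.151, 0.2541]
ee_rot: [-2.915, -1.171, -0.0]
force: [-0.2, 0.0, -3.3]
width: 0.17
gripper_force: 45.0
```

Call:
{"api": "drive_tool", "payload": {"commands": [[[0, 0, 0], [0, 0, 0.15], -1], [[0, 0, 0], [0, 0, 0.3], -1], [[0, 0, 0], [0, 0, 0.45], -1], [[0, 0, 0], [0, 0, 0.55], -1], [[0, 0, 0], [0, 0, 0.55], -1]]}}

```text
clock: 7.03
position: [0.5693, 0.151, 0.2482]
ee_rot: [-2.915, -1.171, 0.0]
force: [0.2, 0.2, -1.7]
width: 0.173
gripper_force: 45.0
```

Call:
{"api": "drive_tool", "payload": {"commands": [[[0, 0, 0], [0, 0, 0.1], -1], [[0, 0, 0], [0, 0, 0.2], -1], [[0, 0, 0], [0, 0, 0.3], -1], [[0, 0, 0], [0, 0, 0.35], -1], [[0, 0, 0], [0, 0, 0.35], -1]]}}

```text
clock: 7.45
position: [0.5694, 0.151, 0.2447]
ee_rot: [2.915, 1.171, -0.0]
force: [-0.2, 1.0, -2.0]
width: 0.168
gripper_force: 45.0
```

Call:
{"api": "drive_tool", "payload": {"commands": [[[0, 0, 0], [0, 0, 0.1], -1], [[0, 0, 0], [0, 0, 0.2], -1], [[0, 0, 0], [0, 0, 0.3], -1], [[0, 0, 0], [0, 0, 0.3], -1]]}}

```text
clock: 7.78
position: [0.5693, 0.151, 0.2416]
ee_rot: [-2.915, -1.171, 0.001]
force: [0.4, -0.1, -3.0]
width: 0.167
gripper_force: 45.0
```

```bash
python3 - <<'E'
from h import *
s=readout.observe();print(s["force"],s["ft_torque"],s["position"])
E
```

```text
[ 0.42995759 -0.0853846  -2.99160165] [-0.11429151  0.13591761  0.01322976] [0.56928362 0.150988   0.2416172 ]
```

Call:
{"api": "drive_tool", "payload": {"commands": [[[0, 0, 0], [0, 0, 0.1], -1], [[0, 0, 0], [0, 0, 0.2], -1], [[0, 0, 0], [0, 0, 0.3], -1], [[0, 0, 0], [0, 0, 0.4], -1], [[0, 0, 0], [0, 0, 0.5], -1], [[0, 0, 0], [0, 0, 0.5], -1]]}}

```text
clock: 8.28
position: [0.5693, 0.151, 0.2366]
ee_rot: [-2.915, -1.171, 0.0]
force: [0.1, 0.3, -3.0]
width: 0.172
gripper_force: 45.0
```

Call:
{"api": "drive_tool", "payload": {"commands": [[[0, 0, 0], [0, 0, 0.05], -1], [[0, 0, 0], [0, 0, 0.1], -1], [[0, 0, 0], [0, 0, 0.15], -1], [[0, 0, 0], [0, 0, 0.2], -1], [[0, 0, 0], [0, 0, 0.22], -1], [[0, 0, 0], [0, 0, 0.22], -1]]}}

```text
clock: 8.78
position: [0.5694, 0.151, 0.2346]
ee_rot: [-2.915, -1.171, 0.0]
force: [0.1, 0.5, -3.0]
width: 0.173
gripper_force: 45.0
```

Call:
{"api": "drive_tool", "payload": {"commands": [[[0, 0, 0], [0, 0, 0.03], -1], [[0, 0, 0], [0, 0, 0.06], -1], [[0, 0, 0], [0, 0, 0.09], -1], [[0, 0, 0], [0, 0, 0.09], -1]]}}

```text
clock: 9.12
position: [0.5695, 0.151, 0.234]
ee_rot: [-2.915, -1.171, -0.0]
force: [-2.4, 0.1, -1.1]
width: 0.172
gripper_force: 45.0
```

Call:
{"api": "drive_tool", "payload": {"commands": [[[0, 0, 0], [0, 0, 0.03], -1], [[0, 0, 0], [0, 0, 0.05], -1], [[0, 0, 0], [0, 0, 0.05], -1], [[0, 0, 0], [0, 0, 0.05], -1]]}}

```text
clock: 9.45
position: [0.5697, 0.151, 0.2339]
ee_rot: [-2.915, -1.171, -0.001]
force: [-2.4, 0.2, 5.2]
width: 0.173
gripper_force: 45.0
```

Call:
{"api": "drive_tool", "payload": {"commands": [[[0, 0, 0.04], [0, 0, 0.005], -1], [[0, 0, 0.08], [0, 0, 0.01], -1], [[0, 0, 0.12], [0, 0, 0.015], -1], [[0, 0, 0.12], [0, 0, 0.015], -1]]}}

```text
clock: 9.78
position: [0.5702, 0.1507, 0.2338]
ee_rot: [2.981, 0.991, 0.003]
force: [-0.0, -1.6, 5.2]
width: 0.171
gripper_force: 45.0
```

```bash
python3 - <<'E'
from h import *
s=readout.observe();print(s["force"],s["ft_torque"],s["position"])
move([.5697,.151,.2334],.258)
E
```

```text
[-0.01682554 -1.58325088  5.24083431] [-0.47859529  0.11769453  0.1620167 ] [0.57022521 0.15071849 0.23384479]
clock 9.7833 turn [ 0.001 -0.002  0.384] shift_cm [-0.03 -0.05  0.04]
```

Call:
{"api": "drive_tool", "payload": {"commands": [[[0, 0, 0.04], [0, 0, 0.01], -1], [[0, 0, 0.08], [0, 0, 0.015], -1], [[0, 0, 0.12], [0, 0, 0.02], -1], [[0, 0, 0.16], [0, 0, 0.03], -1], [[0, 0, 0.2], [0, 0, 0.04], -1], [[0, 0, 0.24], [0, 0, 0.05], -1], [[0, 0, 0.24], [0, 0, 0.05], -1]]}}

```text
clock: 10.37
position: [0.5703, 0.1506, 0.2334]
ee_rot: [3.078, 0.628, 0.003]
force: [-0.5, -0.5, 5.4]
width: 0.17
gripper_force: 45.0
```

```bash
python3 - <<'E'
from h import *
s=readout.observe();print(s["force"],s["ft_torque"],s["position"])
move([.5697,.151,.2334],.258)
im=cams.get_image("top");A=cv2.resize(im[145:240,140:245],None,fx=5,fy=5,interpolation=cv2.INTER_CUBIC)
cv2.imwrite("pics/t3.png",A);cv2.imwrite("pics/t3full.png",im)
E
```

```text
[-0.51702693 -0.54056458  5.43818145] [-0.47139766  0.19051502  0.12818489] [0.57027785 0.15059475 0.23339271]
clock 10.3667 turn [ 0.001 -0.002  0.144] shift_cm [-0.04 -0.06 -0.  ]
```

View pics/t3.png

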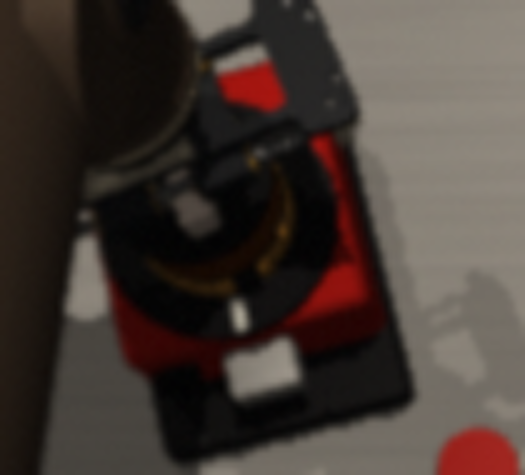

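The hopper is seated and the front mark is visible at crop (240,315). The front gap in the brass (255,275) is approaching it. I'll finish the turn.

Call:
{"api": "drive_tool", "payload": {"commands": [[[0, 0, 0.04], [0, 0, 0.01], -1], [[0, 0, 0.08], [0, 0, 0.015], -1], [[0, 0, 0.11], [0, 0, 0.02], -1], [[0, 0, 0.14], [0, 0, 0.025], -1], [[0, 0, 0.14], [0, 0, 0.025], -1], [[0, 0, 0.14], [0, 0, 0.025], -1]]}}

```text
clock: 10.92
position: [0.5703, 0.1506, 0.2331]
ee_rot: [3.114, 0.415, 0.003]
force: [0.8, -2.0, 6.6]
width: 0.17
gripper_force: 45.0
```

Call:
{"api": "drive_tool", "payload": {"commands": [[[0, 0, 0], [0, 0, 0], -0.4], [[0, 0, 0], [0, 0, 0], 0], [[0, 0, 0], [0, 0, 0], 0.4], [[0, 0, 0], [0, 0, 0], 0.4], [[0, 0, 0], [0, 0, 0], 0.4], [[0, 0, 0], [0, 0, 0], 0.4], [[0, 0, 0], [0, 0, 0], 0.4], [[0, 0, 0], [0, 0, 0], 0.4]]}}

```text
clock: 11.58
position: [0.5694, 0.151, 0.2324]
ee_rot: [-3.114, -0.413, 0.0]
force: [-0.5, -0.4, -0.2]
width: 0.679
gripper_force: 0.0
```

Call:
{"api": "drive_tool", "payload": {"commands": [[[0, 0, 0], [0, 0, -1], 0.4], [[0, 0, 0], [0, 0, -3], 0.4], [[0, 0, 0], [0, 0, -6], 0.4], [[0, 0, 0], [0, 0, -10], 1], [[0, 0, 0], [-2, 0, -14], 1], [[0, 0, 0], [-4, 0, -15], 1], [[0, 0, 0], [-4, 0, -15], 1], [[0, 0, 0], [-4, 0, -15], 1]]}}

```text
clock: 12.25
position: [0.5308, 0.1403, 0.3841]
ee_rot: [-3.112, -0.413, -0.004]
force: [0.4, 0.2, -0.8]
width: 0.983
gripper_force: 0.0
```

```bash
python3 - <<'E'
from h import *
ci=cams.camera_info("wrist");im=cams.get_image("wrist");cv2.imwrite("pics/w4.png",im)
for p in((.5694,.151,.258),(.6235,.1653,.143),(.5153,.1367,.143)): print(proj(ci,p).round(1))
hsv=cv2.cvtColor(im,cv2.COLOR_BGR2HSV);w=((hsv[...,1]<60)&(hsv[...,2]>105)).astype(np.uint8)
n,l,s,c=cv2.connectedComponentsWithStats(w)
for i in range(1,n):
    if 30<s[i,4]<3000 and abs(c[i][0]-257)<110:
        ys,xs=np.nonzero(l==i)
        for z in(.143,.258):
            P=np.array([onz(ci,x,y,z)[:2] for x,y in zip(xs,ys)]);mu=P.mean(0);v=np.linalg.svd(P-mu,full_matrices=False)[2][0]
            print(s[i],z,mu.round(4),((np.arctan2(v[1],v[0])+1.5)%np.pi-1.5).round(3))
E
```

```text
[258.2 141.1]
[258.9  80.6]
[258.4 170.6]
[258  72   6  16  89] 0.143 [0.6252 0.1637] 0.257
[258  72   6  16  89] 0.258 [0.6213 0.163 ] 0.257
[ 251  105   19   67 1187] 0.143 [0.5576 0.1462] 0.267
[ 251  105   19   67 1187] 0.258 [0.5732 0.1504] 0.267
[143 318  10  21 118] 0.143 [0.217  0.2387] -0.079
[143 318  10  21 118] 0.258 [0.3306 0.2164] -0.079
```

View pics/w4.png

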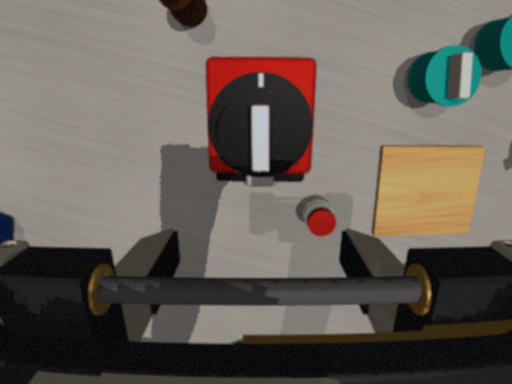

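The bar (260,138) points straight at the back mark (261,80). Their measured yaws are 0.267 and 0.257, and the TCP stopped at the height expected for a home hopper. Handing in.

```bash
python3 -c "
from cell import job;print(job.sign_off())"
```

```text
the job is handed in; nothing more can be done
None
```

The hopper went home in the collar about 0.5 rad before the marks, was screwed clockwise to within about 0.01 rad of them and released, and the job is handed in at about 12 s; the hand-in returned no verdict.

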